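Clear sawn offcuts from a raised block into the scrap tray

ROBOT

A 6-joint arm with a two-finger parallel gripper is mounted at the origin on the work surface. World frame = base frame: x ahead of the robot, y to its left, z up, the work surface at z = 0. Lengths are in m, angles in rad, forces in N, time in s.
With the tool pointing down it reaches from about 0.35 to 0.775 m from the base axis. Payload 5.5 kg.
Tool frame: the origin (TCP) lies at the centre of the arm's flange, where the gripper is bolted on; the fingertips stand 173 mm ahead of it and the grasp point (between the pads) lies 155 mm ahead of it; z points along the fingers, y is the line along which they close (so a half turn about z gives the same grasp; the last joint's range is limited). The gripper opens to 85 mm and grips with 20 to 120 N. Pads are 22 mm wide; open, the fingers measure 114 mm over their backs; the gripper's body (76 mm by 85 mm) begins 54 mm behind the grasp point. The pads swing forward as they close: fully open they stand 13 mm farther back than shut.
Start: joints at [1.102, 0.313, 0.046, 1.304, 0, 1.431], TCP at [0.186, 0.544, 0.405] pointing down, gripper open.
Joint ranges: [-2.76, 2.76], [-0.86, 1.69], [-1.03, 1.26], [-2.2, 2.34], [-1.47, 1.5], [-3.14, 3.14]. Speed limits (rad/s): [2.57, 2.57, 3.14, 3.14, 3.14, 3.14].

INTERFACE

Orientations are given as a unit quaternion [x, y, z, w].
In Python, from workcell import manip, cams, ticket gives the robot as it stands. The module is installed in compiled form; this text tells all that it offers.
- The arm moves only by the shell command python3 -m pendant 'ROWS' [OPENING] [FORCE]. ROWS is JSON, a list that holds one entry, the list of rows, each a list of 4 numbers: the shift along the tool's x, y, z in units of 30 mm (1.0 is 30 mm), then the turn about the tool's z in degrees. A call has 1 to 20 rows; each row shifts and turns the commanded pose from where the row before left it, along the tool's axes as they then stand; what a row does not reach is not made up. A row lasts 1/8 s, in which the tool goes at most 62.5 mm and 10.7 degrees, less where a joint would pass 70% of its speed; a pose out of reach is approached as far as the arm can. A call is refused whole if a number of a shift passes 1 or a number of a turn 10.7, either way. A call with a gripper value outside its range is refused whole. OPENING is the finger opening in mm, from 0 to 85.4, set as the call begins (- or left out, the last holds). The fingers move at their own pace and stop on an object; FORCE is the grip in N (left out, the last holds). Time passes only in rows, so rows that do not move let the fingers close. It gives the time, the measured TCP pose, the force, the opening and the grip force at its end, in the units of the state.
- manip.read_state(): the state, without advancing time (a new reading comes with each control period).
- cams.grab_frame(name): name is "side" or "top" or "wrist"; returns the picture (480x640x3 uint8, red, green, blue); there is no depth.
- cams.camera_params(name): a dict with "mtx" (3x3 intrinsics, pixels), "R" (3x3) and "t" (3): a world point X has camera coordinates R X + t. Camera axes: x right, y down, z forward; pixel columns grow to the right and rows downward; lengths in m; the calibration is good to about 2 mm. A picture is of the moment at which its call begins: read the wrist's pose just before it. camera_params takes no time and is no camera call; for the wrist camera it gives the pose at the moment of the call.
- ticket.job_done(): hands the job in; it is judged then, once.
The state is a dict: "time_s": time; "joints": joint angles; "dq": joint speeds; "joint_efforts": joint torques, N m; "tcp_pos": TCP position; "tcp_rot": TCP orientation; "ft_force": force on the tool from outside, world axes, zero at the start; "ft_torque": the same for the moment, N m; "grip_width": finger opening in m; "grip_force": force on a finger pad.
Only numpy, scipy, OpenCV 4.12 (cv2) and the standard library are available. Lean on these libraries where they do the work, as an engineer would, in place of code of your own. Each camera call takes 0.05 s, during which the arm holds its last target. There are 200 camera calls.

TASK

Slide the steel scrap tray across the bench until its long side stops squarely against the side of the raised green-topped block. Then push the three steel bar offcuts off that edge of the block so that they drop into the tray; they have sharp burrs, so slide them and never pick them up. Leave the round setting ring undisturbed where it stands on the block, and the tray up against the block.

Things in the scene. Friction and masses are not known exactly. Their poses are not given: they have to be found in the camera images.
- block: Fixed raised bench block with aluminium sides and a green top, 300 (its x) x 200 (its y) x 50 mm high. Origin: centre of its underside on the bench; the flat top is 50 mm above it. Offcuts are pushed off its -y side, at y = -100 mm in its frame.
- drop_edge (a point): Middle of the block's upper -y edge, 50 mm above the bench; the tray must stop against this side, and the offcuts go over this edge. Axes as the block's.
- tray: Loose open steel scrap tray, 280 (its x) x 130 (its y) x 42 mm high, walls and floor 4 mm thick, about 0.6 kg, on the bench at the -y side of the block, 40 to 100 mm away from it and a little askew. Origin: centre of its underside. Its rim is 8 mm lower than the block's top.
- tray_front (a point): Middle of the rim of the tray's long +y side, on the outer face, 42 mm above the bench: this face goes against the block.
- tray_back (a point): Middle of the rim of the tray's long -y side, on the outer face, 42 mm above the bench: the side to push on.
- hex_stub: Offcut: short stub of hexagonal steel bar standing on end, 32 mm across flats, 28 mm high, about 160 g. Origin: centre of its underside, z along the bar.
- hex_stub_mid (a point): Hexagonal stub: point at half its height on its vertical axis, 14 mm above its underside.
- sawn_stub: Offcut: steel block 34 (x) x 28 (y) x 28 mm high with a sawn slot 7 mm wide and 9 mm deep across its top (the slot runs along its y), about 170 g. Origin: centre of its underside.
- sawn_stub_mid (a point): Slotted block: point at half its height on its vertical axis, 14 mm above its underside.
- channel_stub: Offcut: short piece of steel U-channel lying open side up, 36 x 36 x 30 mm high, walls and floor 8 mm thick, about 130 g. Origin: centre of its underside.
- channel_stub_mid (a point): Channel piece: point at half its height on its vertical axis, 15 mm above its underside.
- setting_ring: Not scrap: round steel setting ring, 38 mm outside, 20 mm bore, 18 mm high, lying flat on the block among the offcuts. Must stay. Origin: centre of its underside.
- setting_ring_mid (a point): Centre of the setting ring's bore, 9 mm above its underside.
There are look-alikes about, which are no part of the job. What is shaped like the hex_stub but orange, purple or red is not meant.

How it is judged:
On the way, in this order (a step that is already met when the one before it is completed fails the run):
1. the tray's long side stands against the block (gap at the middle under 6 mm, square within 0.06 rad) (y of tray_front in the frame of block above -0.106 m and angle between the x axis of tray and the x axis of block, either way round below 0.06 rad), for 0.2 s.
2. all three offcuts are in the tray (x of hex_stub_mid in the frame of tray between -0.14 and 0.14 m and y of hex_stub_mid in the frame of tray between -0.065 and 0.065 m and z of hex_stub_mid in the frame of tray between 0 and 0.042 m and x of sawn_stub_mid in the frame of tray between -0.14 and 0.14 m and y of sawn_stub_mid in the frame of tray between -0.065 and 0.065 m and z of sawn_stub_mid in the frame of tray between 0 and 0.042 m and x of channel_stub_mid in the frame of tray between -0.14 and 0.14 m and y of channel_stub_mid in the frame of tray between -0.065 and 0.065 m and z of channel_stub_mid in the frame of tray between 0 and 0.042 m), for 0.2 s.
At the end, for the whole second after the job is handed in: All three offcuts lie at rest inside the tray (their middles within its outline and below its rim); the tray stands still against the block's side, gap at the middle under 6 mm and square within 0.06 rad; the setting ring is flat within 0.15 rad and within 8 mm of where it started (all of step 1 and all of step 2 and linear speed of each of hex_stub, sawn_stub, channel_stub, tray below 0.02 m/s and distance of setting_ring_mid from where it was at the start of the episode below 0.008 m and angle between setting_ring's own z axis and vertical below 0.15 rad); the robot touches nothing.
It fails at once if an offcut is picked up (its middle more than 40 mm above the block's top) (height (world z) of any of hex_stub_mid, sawn_stub_mid, channel_stub_mid above 0.09 m).
It fails at once if the setting ring is moved by more than 8 mm or tipped by more than 0.15 rad (distance of setting_ring_mid from where it was at the start of the episode above 0.008 m or angle between setting_ring's own z axis and vertical above 0.15 rad).
It also fails if it takes over 64 s, if anything falls off the work surface, if the arm or the gripper's body presses on something with over 40 N, if the wrist force passes 120 N, or if a joint passes its speed limit or range.

## Working session

There is one attempt and no reset: what is moved stays moved. The work goes in short steps, Python scripts to look and compute and a shell command to move; the robot and the scene stay as the last step left them, time stands still between calls to the robot, and variables do not carry over. Pictures are saved under pics/ and viewed, at most 10 in all, crops included, and the job is handed in when it is done.

```bash
mkdir -p pics
python3 - <<'E'
from workcell import manip,cams
import cv2
for n in("top","side"):
    cv2.imwrite(f"pics/{n}0.png",cams.grab_frame(n)[:,:,::-1])
    p=cams.camera_params(n);print(n,p['mtx'].round(1).tolist(),p['R'].round(3).tolist(),p['t'].round(3).tolist())
s=manip.read_state();print(s['tcp_pos'],s['tcp_rot'],s['time_s'],s['grip_width'])
E
```

```text
top [[463.0, 0.0, 318.9], [0.0, 463.0, 235.0], [0.0, 0.0, 1.0]] [[-0.018, -1.0, -0.013], [-0.998, 0.018, -0.058], [0.059, 0.012, -0.998]] [0.035, 0.574, 0.815]
side [[503.0, 0.0, 322.3], [0.0, 503.0, 231.1], [0.0, 0.0, 1.0]] [[-0.95, -0.311, -0.012], [-0.235, 0.743, -0.627], [0.204, -0.593, -0.779]] [0.541, 0.175, 0.662]
[0.18563105 0.54404162 0.40389717] [ 1.63700384e-01  9.86509775e-01 -7.67606840e-04 -2.43995714e-04] 0.1 0.08532268852747395
```

View pics/top0.png

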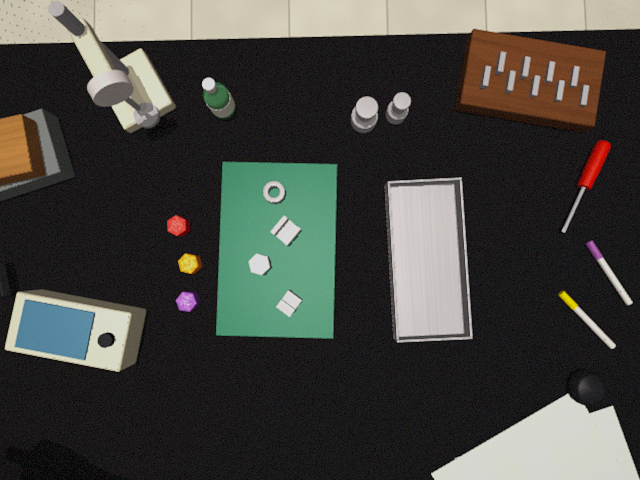

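View pics/side0.png

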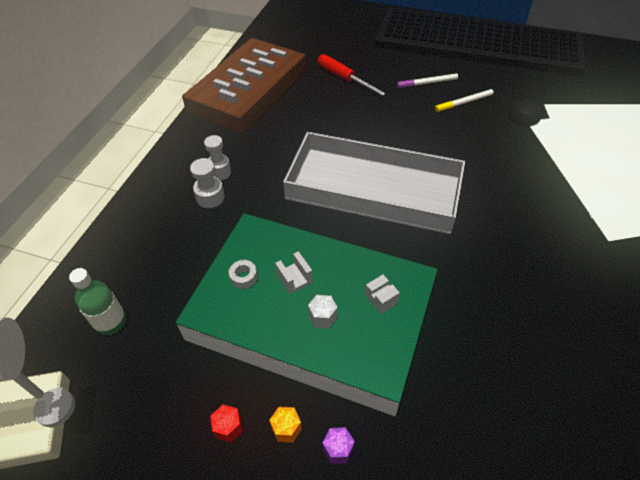

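Top view: the green block is at about (278,250), with the tray to its right at (428,260). On the block are the ring (274,192), channel (286,231), hex (260,265) and slotted stub (289,303). The coloured look-alikes sit to the left, off the block.

```bash
cat > h.py <<'E'
from workcell import manip,cams
import cv2,numpy as np
def ray(p,uv,z):
    uv=np.asarray(uv,float).reshape(-1,2)
    d=np.c_[uv,np.ones(len(uv))]@np.linalg.inv(p['mtx']).T@p['R']; c=-p['R'].T@p['t']
    return (c+d*((z-c[2])/d[:,2])[:,None])[:,:2]
def measure(img,p,verbose=True):
    hsv=cv2.cvtColor(img,cv2.COLOR_RGB2HSV)
    g=cv2.inRange(hsv,(55,90,40),(95,255,255)); g[:, :150]=0; g[:140]=0
    c=max(cv2.findContours(g,0,2)[0],key=cv2.contourArea)
    box=cv2.boxPoints(cv2.minAreaRect(c)); B=ray(p,cv2.convexHull(c),.05)
    r=cv2.minAreaRect((B*1000).astype(np.float32)); 
    print('block',r); print(cv2.boxPoints(r).round(1).tolist())
    hull=np.zeros_like(g); cv2.fillConvexPoly(hull,cv2.convexHull(c),255)
    s=cv2.bitwise_and(cv2.inRange(hsv,(0,0,60),(180,70,255)),cv2.erode(hull,np.ones((5,5))))
    s=cv2.morphologyEx(s,cv2.MORPH_CLOSE,np.ones((3,3)))
    for k in cv2.findContours(s,0,2)[0]:
        if cv2.contourArea(k)<60: continue
        for z in(.068,.078):
            q=cv2.minAreaRect((ray(p,k,z)*1000).astype(np.float32))
            print('part',z,cv2.boundingRect(k),[np.round(v,1) for v in q])
    t=cv2.inRange(hsv,(0,0,45),(180,60,255)); t[:,:int(box[:,0].max())+8]=0;t[:,500:]=0;t[:150]=0;t[370:]=0
    t=cv2.morphologyEx(t,cv2.MORPH_CLOSE,np.ones((7,7)))
    k=max(cv2.findContours(t,0,2)[0],key=cv2.contourArea)
    q=cv2.minAreaRect((ray(p,k,.042)*1000).astype(np.float32))
    print('tray',q,cv2.boxPoints(q).round(1).tolist())
E
python3 - <<'E'
from h import *
measure(cams.grab_frame('top'),cams.camera_params('top'))
p=cams.camera_params('wrist');print(p['R'].round(2),-p['R'].T@p['t'])
E
```

```text
block ((550.9193725585938, 97.90248107910156), (202.44570922851562, 301.9548034667969), 87.57679748535156)
[[395.79998779296875, 3.200000047683716], [697.5, -9.600000381469727], [706.0, 192.6999969482422], [404.3999938964844, 205.39999389648438]]
part 0.068 (276, 290, 26, 27) [array([458.6,  77.2]), array([30.4, 37.7]), np.float64(52.0)]
part 0.078 (276, 290, 26, 27) [array([459.5,  76.4]), array([30.1, 37.2]), np.float64(52.0)]
part 0.068 (248, 253, 23, 23) [array([524.9, 126.1]), array([38.5, 34.4]), np.float64(73.2)]
part 0.078 (248, 253, 23, 23) [array([524.9, 124.7]), array([38. , 33.9]), np.float64(73.2)]
part 0.068 (270, 215, 31, 31) [array([581. ,  81.1]), array([39.9, 38.6]), np.float64(48.6)]
part 0.078 (270, 215, 31, 31) [array([580.3,  80.2]), array([39.4, 38.1]), np.float64(48.6)]
part 0.068 (263, 181, 23, 23) [array([646.4,  99.4]), array([37.4, 37.7]), np.float64(89.2)]
part 0.078 (263, 181, 23, 23) [array([644.9,  98.4]), array([37. , 37.2]), np.float64(89.2)]
tray ((528.6494750976562, -162.9826202392578), (281.5382080078125, 137.3867645263672), 1.799129843711853) [[385.79998779296875, -98.69999694824219], [390.1000061035156, -236.10000610351562], [671.5, -227.1999969482422], [667.2000122070312, -89.9000015258789]]
[[ 0.32  0.95 -0.  ]
 [ 0.9  -0.3   0.32]
 [ 0.3  -0.1  -0.95]] [0.10893339 0.57062529 0.3720448 ]
```

```bash
python3 -m pendant '[[[0,0,0,10.5],[0,0,0,10.5],[0,0,0,10.5],[0,0,0,10.5],[0,0,0,10.5],[0,0,0,10.5],[0,0,0,10.5],[-0.9,0.9,0,0],[-0.9,0.9,0,0],[-0.9,0.9,0,0],[-0.9,0.9,0,0],[-0.9,0.9,0,0],[-0.9,0.9,0,0],[-0.9,0.9,0,0],[-0.9,0.9,0,0],[-0.9,0.9,0,0],[-0.9,0.9,0,0],[-0.9,0.9,0,0],[-0.9,0.9,0,0],[-0.9,0.9,0,0]]]' 85
```

```text
time_s: 2.65
tcp_pos: [0.5227, 0.1781, 0.4044]
tcp_rot: [0.721, 0.692, -0.0, -0.0]
ft_force: [-0.6, 0.4, -0.2]
grip_width: 0.0847
grip_force: 0.0
```

```bash
python3 -m pendant '[[[-0.98,0.045,0,0],[-0.98,0.045,0,0],[-0.98,0.045,0,0],[-0.98,0.045,0,0],[-0.98,0.045,0,0],[-0.98,0.045,0,0],[-0.98,0.045,0,0],[-0.98,0.045,0,0],[-0.98,0.045,0,0],[-0.98,0.045,0,0],[-0.98,0.045,0,0],[-0.98,0.045,0,0],[-0.98,0.045,0,0],[-0.98,0.045,0,0],[-0.98,0.045,0,0],[0,0,1,0],[0,0,1,0],[0,0,1,0],[0,0,1,0],[0,0,1,0]]]'; python3 -m pendant '[[[0,0,1,0],[0,0,1,0],[0,0,0,0]]]'
```

```text
time_s: 5.15
tcp_pos: [0.5241, -0.2622, 0.2534]
tcp_rot: [0.721, 0.693, -0.0, -0.0]
ft_force: [0.6, 0.3, 0.3]
grip_width: 0.0853
grip_force: 0.0
time_s: 5.52
tcp_pos: [0.523, -0.2614, 0.192]
tcp_rot: [0.721, 0.693, -0.001, -0.003]
ft_force: [0.2, -0.1, 0.8]
grip_width: 0.0846
grip_force: 0.0
```

```bash
python3 -m pendant '[[[0.3,0,0,0],[0.3,0,0,0],[0.3,0,0,0],[0.3,0,0,0],[0.3,0,0,0],[0.3,0,0,0],[0.3,0,0,0],[0.3,0,0,0],[0.3,0,0,0],[0.3,0,0,0],[0.2,0,0,0],[0.1,0,0,0],[0.1,0,0,0]]]'
python3 - <<'E'
from h import *
im=cams.grab_frame('top');cv2.imwrite('pics/top1.png',im[:,:,::-1])
E
```

```text
time_s: 7.15
tcp_pos: [0.5292, -0.1609, 0.1959]
tcp_rot: [0.722, 0.692, -0.0, 0.002]
ft_force: [0.2, -6.6, 2.8]
grip_width: 0.0853
grip_force: 3.1
```

View pics/top1.png

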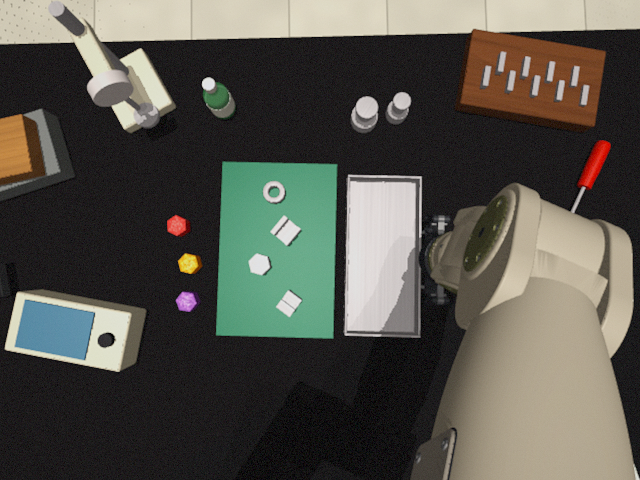

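The tray is now nearly square, with its left edge at u≈346 and the block edge at u≈336, a gap of about 15 mm. I'll keep pushing.

```bash
python3 -m pendant '[[[0.15,0,0,0],[0.1,0,0,0],[0.1,0,0,0],[0.1,0,0,0],[0.05,0,0,0],[0.05,0,0,0]]]'; python3 -m pendant '[[[0.05,0,0,0],[0.05,0,0,0],[0.05,0,0,0]]]'
```

```text
time_s: 7.95
tcp_pos: [0.5299, -0.1445, 0.1959]
tcp_rot: [0.722, 0.692, -0.0, 0.002]
ft_force: [-0.5, -5.4, 3.1]
grip_width: 0.085
grip_force: 3.1
time_s: 8.32
tcp_pos: [0.5301, -0.1407, 0.1959]
tcp_rot: [0.722, 0.692, -0.001, 0.003]
ft_force: [-1.5, -12.1, 3.0]
grip_width: 0.0849
grip_force: 6.3
```

```bash
python3 -m pendant '[[[0.05,0,0,0],[0.05,0,0,0],[0,0,0,0],[0,0,0,0]]]'
python3 - <<'E'
from h import *
im=cams.grab_frame('top');cv2.imwrite('pics/top2.png',cv2.resize(im[140:360,200:460,::-1],None,fx=3,fy=2.7))
E
```

```text
time_s: 8.82
tcp_pos: [0.5302, -0.1397, 0.196]
tcp_rot: [0.722, 0.691, -0.003, 0.004]
ft_force: [-2.9, -19.4, 1.0]
grip_width: 0.0852
grip_force: 9.6
```

View pics/top2.png

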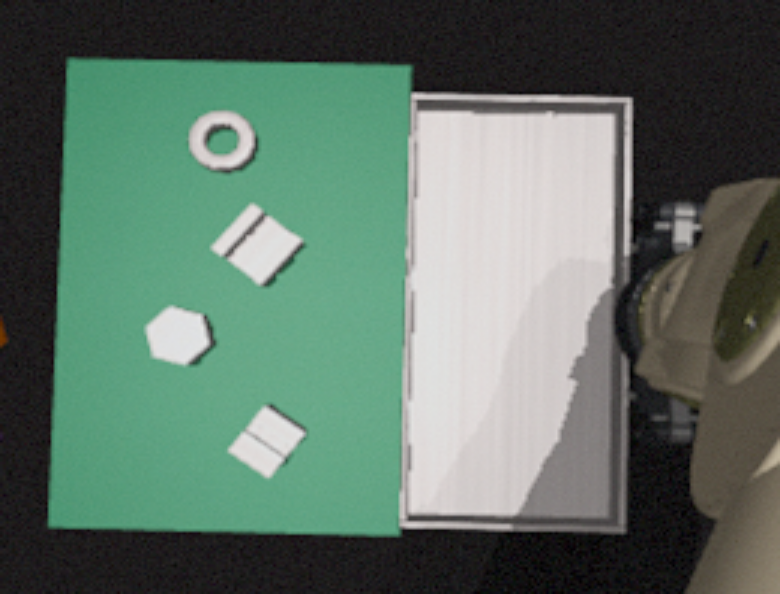

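The tray is flush along the whole block edge and held with 19 N. Next I'll back off, lift, and cross over to behind the hex stub with the fingers narrowed.

```bash
python3 -m pendant '[[[-0.3,0,0,0],[-0.3,0,0,0],[0,0,-0.9,0],[0,0,-0.9,0],[0,0,-0.9,0],[0,0,-0.8,0],[0.98,-0.05,0,0],[0.98,-0.05,0,0],[0.98,-0.05,0,0],[0.98,-0.05,0,0],[0.98,-0.05,0,0],[0.98,-0.05,0,0],[0.98,-0.05,0,0],[0.98,-0.05,0,0],[0.98,-0.05,0,0],[0.98,-0.05,0,0],[0.98,-0.05,0,0],[0,0,0,0],[0,0,0,0]]]' 8 40
python3 - <<'E'
from h import *
print(manip.read_state()['tcp_pos'])
im=cams.grab_frame('wrist');cv2.imwrite('pics/w1.png',im[:,:,::-1])
E
```

```text
time_s: 11.25
tcp_pos: [0.5251, 0.1694, 0.2994]
tcp_rot: [0.721, 0.693, -0.0, -0.0]
ft_force: [0.6, -0.6, 0.6]
grip_width: 0.0082
grip_force: 0.0
[0.52510699 0.16941089 0.29936514]
```

View pics/w1.png

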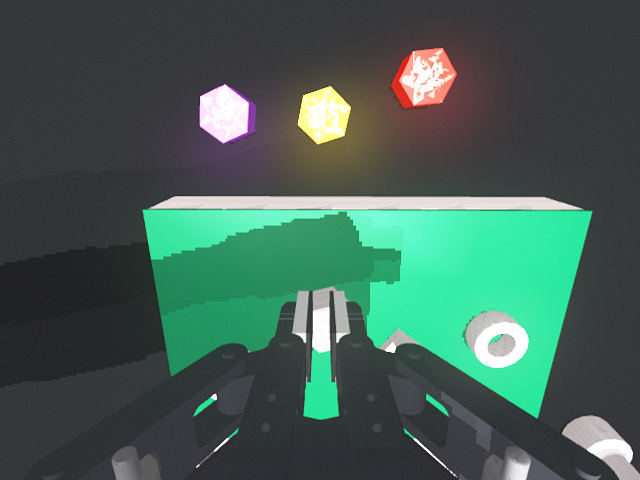

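Wrist view: the hex stub shows between the fingertips at about (322,325), centred sideways, with the fingers on its +y side. Now descending.

```bash
python3 -m pendant '[[[0,0,0.8,0],[0,0,0.8,0],[0,0,0.7,0],[0,0,0,0]]]'; python3 -m pendant '[[[-0.3,0,0,0],[-0.3,0,0,0],[-0.3,0,0,0],[-0.3,0,0,0]]]'
```

```text
time_s: 11.8
tcp_pos: [0.5246, 0.1683, 0.2292]
tcp_rot: [0.722, 0.692, -0.002, -0.001]
ft_force: [-0.0, 0.4, 0.9]
grip_width: 0.0081
grip_force: 0.0
time_s: 12.3
tcp_pos: [0.5244, 0.1329, 0.2315]
tcp_rot: [0.721, 0.692, 0.001, 0.0]
ft_force: [0.5, 1.2, 0.8]
grip_width: 0.008
grip_force: 0.8
```

Run:
```python
from h import *
im=cams.grab_frame('side');cv2.imwrite('pics/s1.png',cv2.resize(im[170:430,150:470,::-1],None,fx=2.3,fy=2.3))
```

```text
(no output)
```

View pics/s1.png

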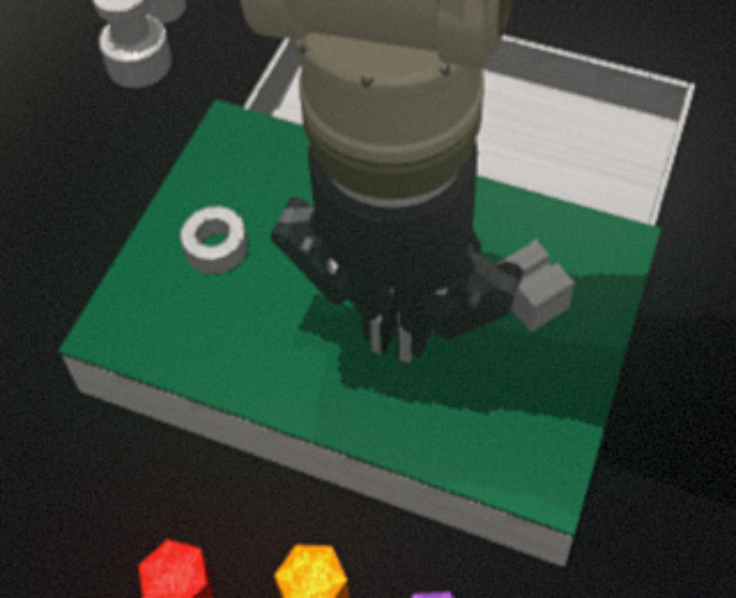

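The fingers are on the hex (force 1.2 N, hidden behind the gripper), clear of the ring and the sawn stub. I'll slide it over the edge.

```bash
python3 -m pendant '[[[-0.3,0,0,0],[-0.3,0,0,0],[-0.3,0,0,0],[-0.3,0,0,0],[-0.3,0,0,0],[-0.3,0,0,0],[-0.3,0,0,0],[-0.3,0,0,0],[-0.3,0,0,0],[-0.3,0,0,0],[-0.3,0,0,0],[-0.3,0,0,0],[-0.3,0,0,0],[-0.3,0,0,0],[-0.3,0,0,0],[-0.3,0,0,0],[-0.3,0,0,0],[0,0,-0.7,0],[0,0,-0.8,0],[0,0,-0.8,0]]]'
python3 - <<'E'
from h import *
im=cams.grab_frame('top');cv2.imwrite('pics/t3.png',im[:,:,::-1])
measure(im,cams.camera_params('top'))
E
```

```text
time_s: 14.85
tcp_pos: [0.5176, -0.0197, 0.3003]
tcp_rot: [0.721, 0.692, -0.0, -0.0]
ft_force: [0.2, 0.4, 1.1]
grip_width: 0.008
grip_force: 0.0
block ((550.9410400390625, 97.86259460449219), (201.8983917236328, 302.0107727050781), 87.54139709472656)
[[395.70001220703125, 3.5], [697.5, -9.5], [706.0999755859375, 192.1999969482422], [404.3999938964844, 205.1999969482422]]
part 0.068 (270, 215, 31, 31) [array([580.9,  81.2]), array([40.3, 38.7]), np.float64(49.2)]
part 0.078 (270, 215, 31, 31) [array([580.2,  80.4]), array([39.8, 38.2]), np.float64(49.2)]
part 0.068 (276, 187, 57, 138) [array([542.9,  52.1]), array([ 37.7, 237.7]), np.float64(73.1)]
part 0.078 (276, 187, 57, 138) [array([542.7,  51.6]), array([ 37.3, 234.7]), np.float64(73.1)]
part 0.068 (263, 181, 23, 23) [array([646.4,  99.4]), array([37.4, 37.7]), np.float64(89.4)]
part 0.078 (263, 181, 23, 23) [array([644.9,  98.3]), array([36.9, 37.3]), np.float64(89.4)]
tray ((508.6118469238281, -143.11712646484375), (247.3548583984375, 337.33544921875), 88.80659484863281) [[337.3999938964844, -263.29998779296875], [674.7000122070312, -270.29998779296875], [679.7999877929688, -23.0], [342.6000061035156, -16.0]]
```

View pics/t3.png

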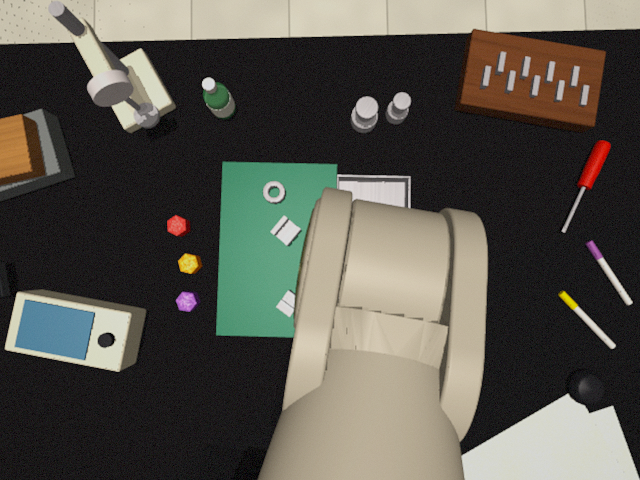

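The hex has left the block and the other parts are undisturbed. Next is the sawn stub.

```bash
python3 -m pendant '[[[0.95,-0.43,0,0],[0.95,-0.43,0,0],[0.95,-0.43,0,0],[0.95,-0.43,0,0],[0.95,-0.43,0,0],[0,0,0,0],[0,0,0,0]]]' 20; python3 -m pendant '[[[0,0,0.8,0],[0,0,0.8,0],[0,0,0.7,0],[0,0,0,0]]]'; python3 -m pendant '[[[-0.25,0,0,0],[-0.25,0,0,0],[-0.25,0,0,0]]]'
```

```text
time_s: 15.78
tcp_pos: [0.4593, 0.1253, 0.2996]
tcp_rot: [0.721, 0.693, 0.0, 0.0]
ft_force: [-0.3, -0.9, -0.2]
grip_width: 0.02
grip_force: 0.0
time_s: 16.27
tcp_pos: [0.4587, 0.1246, 0.2293]
tcp_rot: [0.722, 0.692, -0.001, -0.001]
ft_force: [0.5, -0.7, 0.7]
grip_width: 0.0197
grip_force: 0.0
time_s: 16.65
tcp_pos: [0.4585, 0.1024, 0.2314]
tcp_rot: [0.722, 0.692, 0.001, 0.0]
ft_force: [0.0, -0.2, 0.1]
grip_width: 0.0199
grip_force: 0.0
```

```bash
python3 -m pendant '[[[-0.3,0,0,0],[-0.3,0,0,0],[-0.3,0,0,0],[-0.3,0,0,0],[-0.3,0,0,0],[-0.3,0,0,0],[-0.3,0,0,0],[-0.3,0,0,0],[-0.3,0,0,0],[-0.3,0,0,0],[-0.3,0,0,0],[-0.3,0,0,0],[-0.3,0,0,0],[-0.3,0,0,0],[0,0,-0.8,0],[0,0,-0.8,0],[0,0,-0.7,0],[0,0,0,0]]]'
python3 - <<'E'
from h import *
im=cams.grab_frame('side');cv2.imwrite('pics/s2.png',im[100:430,120:560,::-1])
E
```

```text
time_s: 18.9
tcp_pos: [0.4538, -0.0232, 0.3011]
tcp_rot: [0.721, 0.692, 0.001, 0.001]
ft_force: [0.5, 0.3, -1.2]
grip_width: 0.0197
grip_force: 0.0
```

View pics/s2.png

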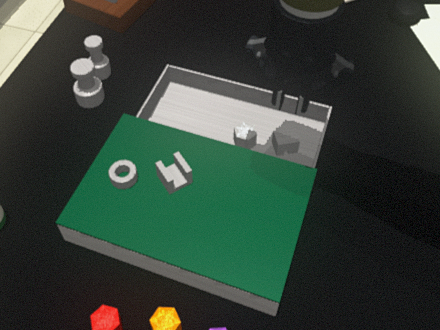

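The hex and sawn stub both lie in the tray, and the channel and ring remain on the block. Last one is the channel.

```bash
python3 -m pendant '[[[0.875,0.675,0,0],[0.875,0.675,0,0],[0.875,0.675,0,0],[0.875,0.675,0,0],[0.875,0.675,0,0],[0.875,0.675,0,0],[0,0,0,0],[0,0,0,0]]]' 24; python3 -m pendant '[[[0,0,0.8,0],[0,0,0.8,0],[0,0,0.7,0],[0,0,0,0]]]'; python3 -m pendant '[[[-0.25,0,0,0],[-0.25,0,0,0],[-0.25,0,0,0]]]'
```

```text
time_s: 19.95
tcp_pos: [0.5802, 0.1294, 0.2983]
tcp_rot: [0.721, 0.693, -0.001, -0.001]
ft_force: [-0.5, 0.0, 0.2]
grip_width: 0.0239
grip_force: 0.0
time_s: 20.45
tcp_pos: [0.5792, 0.1287, 0.2288]
tcp_rot: [0.722, 0.692, -0.002, -0.001]
ft_force: [-0.3, 0.2, -0.5]
grip_width: 0.0241
grip_force: 0.0
time_s: 20.82
tcp_pos: [0.5803, 0.1065, 0.2316]
tcp_rot: [0.722, 0.692, 0.001, 0.0]
ft_force: [0.1, 1.1, 1.0]
grip_width: 0.024
grip_force: 0.7
```

```bash
python3 -m pendant '[[[-0.29,0,0,0],[-0.29,0,0,0],[-0.29,0,0,0],[-0.29,0,0,0],[-0.29,0,0,0],[-0.29,0,0,0],[-0.29,0,0,0],[-0.29,0,0,0],[-0.29,0,0,0],[-0.29,0,0,0],[-0.29,0,0,0],[-0.29,0,0,0],[-0.29,0,0,0],[-0.29,0,0,0],[-0.29,0,0,0],[0,0,-0.8,0],[0,0,-0.9,0],[0,0,-0.9,0],[0,0,-0.9,0]]]'; python3 -m pendant '[[[-1,-0.3,-0.3,0],[-1,-0.3,-0.3,0],[-1,-0.3,-0.3,0],[-1,-0.3,0,0],[-1,-0.3,0,0],[-1,-0.3,0,0],[-1,-0.3,0,0],[-1,-0.3,0,0],[-1,-0.3,0,0],[-1,-0.3,0,0],[-1,-0.3,0,0],[0,0,0,0],[0,0,0,0]]]';python3 - <<'E'
from h import *
im=cams.grab_frame('top');cv2.imwrite('pics/t4.png',cv2.resize(im[140:360,200:460,::-1],None,fx=3,fy=2.7))
measure(im,cams.camera_params('top'))
E
```

```text
time_s: 23.2
tcp_pos: [0.5745, -0.0236, 0.3363]
tcp_rot: [0.721, 0.692, -0.0, -0.0]
ft_force: [0.7, -0.3, -0.3]
grip_width: 0.024
grip_force: 0.0
time_s: 24.82
tcp_pos: [0.462, -0.3488, 0.3624]
tcp_rot: [0.722, 0.692, 0.0, -0.0]
ft_force: [0.2, 1.2, 0.4]
grip_width: 0.0244
grip_force: 0.0
block ((551.1754760742188, 97.84178161621094), (201.8766326904297, 302.38702392578125), 87.54132843017578)
[[395.79998779296875, 3.5], [697.9000244140625, -9.5], [706.5999755859375, 192.1999969482422], [404.5, 205.1999969482422]]
part 0.068 (263, 181, 23, 23) [array([646.4,  99.5]), array([37.5, 37.6]), np.float64(88.9)]
part 0.078 (263, 181, 23, 23) [array([644.9,  98.4]), array([37. , 37.2]), np.float64(88.9)]
tray ((537.3386840820312, -75.80049896240234), (113.85986328125, 282.2789306640625), 88.33847045898438) [[394.6000061035156, -128.60000610351562], [676.7999877929688, -136.8000030517578], [680.0999755859375, -23.0], [397.8999938964844, -14.800000190734863]]
```

View pics/t4.png

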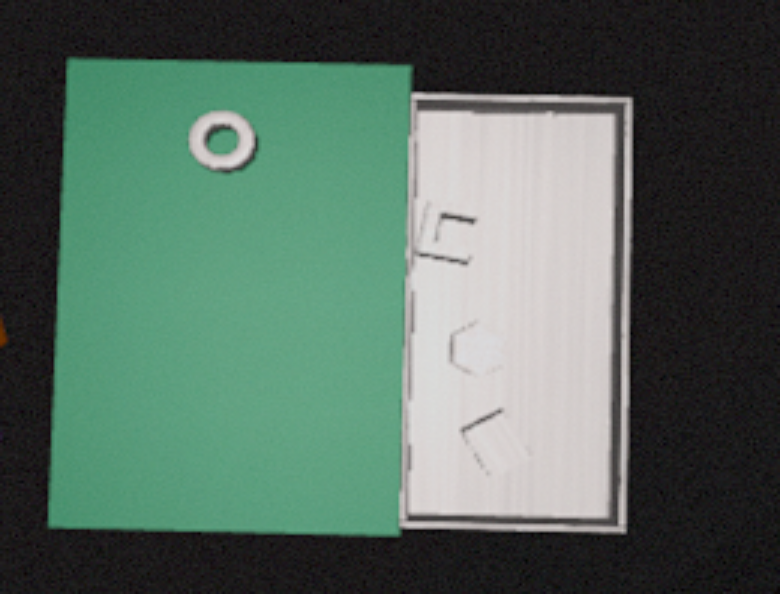

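The tray is still flush, the ring hasn't moved (646,99), and all three offcuts are in the tray. The channel near (442,235) in the crop has tipped, so I'll check it from the side.

Run:
```python
from h import *
im=cams.grab_frame('side');cv2.imwrite('pics/s3.png',cv2.resize(im[130:330,220:480,::-1],None,fx=3,fy=3,interpolation=2))
```

```text
(no output)
```

View pics/s3.png

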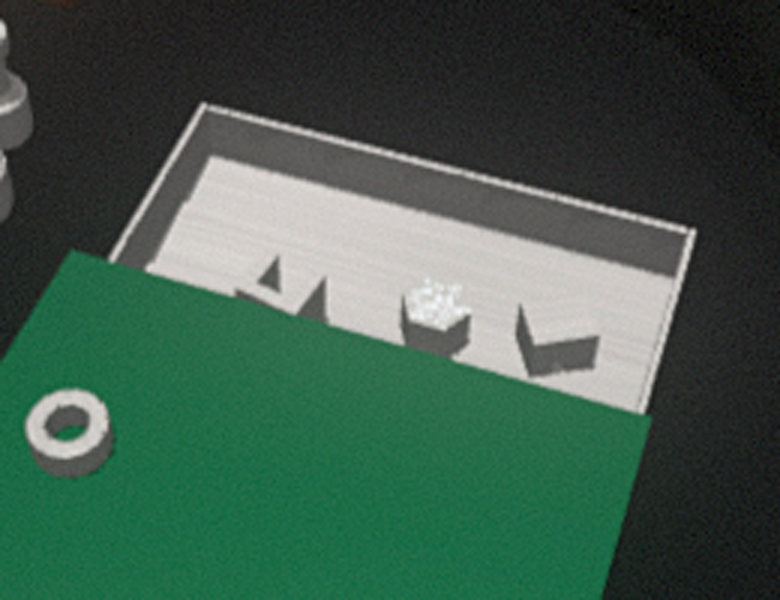

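All three sit below the rim. The channel is tipped but inside and at rest. The gripper is well clear, so I'm handing in.

```bash
python3 -c "from workcell import ticket;print(ticket.job_done())"
```

```text
the job is handed in; nothing more can be done
None
```

Job handed in: the tray stands flush against the block, all three offcuts are in it (the channel tipped over but lying still), and the ring has not moved; the system did not report a verdict.

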